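# Lay the upright ingot mould down on its rest

### The arm

A 6-joint arm with a two-finger parallel gripper is mounted at the origin on a cart in front of the work surface, level with it; the furniture and walls round the work are solid. World frame = base frame: x ahead of the robot, y to its left, z up, the work surface at z = 0. Lengths are in mm, angles in rad, forces in N, time in s.
With the tool pointing down it reaches from about 300 to 775 mm from the base axis. Payload 14.6 kg.
Tool frame: the origin (TCP) lies at the very end of the fingers, on their centre line; the grasp point (between the pads) lies 19 mm behind it; z points along the fingers, y is the line along which they close (so a half turn about z gives the same grasp; the last joint's range is limited). The gripper opens to 94 mm and grips with 3 to 60 N. Pads are 16 mm wide; open, the fingers measure 119 mm over their backs; the gripper's body (75 mm by 177 mm) begins 78 mm behind the grasp point.
Start: joints at [-0.067, 0.3, 1.521, -0, 1.321, -0.067], TCP at [549.99, -0.002, 205.446] pointing down, gripper open.
Joint ranges: [-3.03, 3.03], [-0.79, 2.21], [0.23, 2.52], [-1.04, 4.18], [0, 3.07], [-2.55, 2.55]. Speed limits (rad/s): [2.22, 2.22, 2.57, 3.14, 3.14, 3.14].

### API

Orientations are given as [roll, pitch, yaw] about the fixed x, y, z axes, in that order (R = Rz(yaw) Ry(pitch) Rx(roll)).
In Python, from cell import manip gives the robot as it stands.
- The arm moves only by the tool servo_tool, never from a script. Its argument "motion" is a list that holds one entry, the list of rows, each a list of 7 numbers: the shift along the world's x, y, z as a fraction of full scale, then the turn, a rotation vector about the world's x, y, z as a fraction of full scale, then the closure, from 0 (fully open) to 1 (shut). In form: [[[x, y, z, rx, ry, rz, gripper], ...]]. A call has 1 to 10 rows; each row is the pose to reach, as a shift and turn from the pose commanded when the call began, turning the shorter way round; what a row does not reach only later rows make up. Full scale, the value 1, is 0.5 m for a shift and pi rad for a turn. A row lasts 1/10 s, in which the tool goes at most 50 mm and 8.59 degrees, less where a joint would pass 70% of its speed; a pose out of reach is approached as far as the arm can. A call with a number of a shift or a turn outside -1 to 1 is refused whole. A call with a gripper value outside its range is refused whole. The fingers move at their own pace and stop on an object; "newtons" is the grip in N (left out, the last holds). Time passes only in rows, so rows that repeat a pose let the fingers close. It gives the time, the measured TCP pose, the force, the opening and the grip force at its end, in the units of the state.
- manip.read_state(): the state, without advancing time (a new reading comes with each control period).
- manip.camera(name): name is "scene" or "side" or "wrist"; returns a dict with "frame" (480x640x3 uint8, red, green, blue), "range_z" (480x640 float32, mm along the optical axis (not along the pixel's ray), 0 where there is no reading), "vfov" (degrees; the focal length in pixels is half the picture's height over the tangent of half this angle, whatever the lens; pixels are square), "cx", "cy" (the principal point, pixels), "k1" (the pictures are not rectified: a ray, as slopes to the right and down, at radius r is drawn at 1 + k1 r^2 times it, then the intrinsics apply), "cam_to_world" (4x4, takes a point from camera to world coordinates). Camera axes: x right, y down, z forward; pixel columns grow to the right and rows downward; lengths in mm; the calibration is good to about 2 mm. A picture is of the moment at which its call begins.
- manip.sign_off(): hands the job in; it is judged then, once.
The state is a dict: "clock": time; "joints": joint angles; "qd": joint speeds; "effort": joint torques, N m; "eef_pos": TCP position; "eef_rot": TCP orientation; "wrist_force": force on the tool from outside, world axes, zero at the start; "moment": the same for the moment, N m; "finger_gap": finger opening in mm; "finger_force": force on a finger pad.
Only numpy, scipy, OpenCV 4.12 (cv2) and the standard library are available. Lean on these libraries where they do the work, as an engineer would, in place of code of your own. Each camera call takes 0.05 s, during which the arm holds its last target. There are 200 camera calls.

### The job

The cold ingot mould is standing upright on its wooden stand. Tip it over its heel rod with your fingertips until it lies back-side up on the cork-topped rest, guiding it all the way down so that it lands gently instead of falling, with its heel still in the groove of the stand. Do not grip, lift or carry the mould, and leave the other things on the bench alone.

Things in the scene. Friction and masses are not known exactly. Their poses are not given: they have to be found in the camera images.
- mould: Loose steel ingot mould, 0.36-0.59 kg: dark block 44 (x) x 60 (y) mm, 113 mm high, with a fixed wire bail over its top and a wing screw on its back (-x). Origin: centre of the underside; z up along it, x towards the rest. Stands on a heel rod (lower +x edge) and a rear foot. Centre of mass about 62 mm up, in the middle: tilted past about 0.37 rad it falls on towards +x unless held back.
- bail_bar (a point): Middle of the bail's top bar, 168 mm above the mould's underside, over its middle. Round wire of 8 mm diameter along the mould's y, 62 mm clear between the side wires; the loop is open for 51 mm below the bar down to the block. A finger on its +x side and one on its -x side, apart, can push it over and then hold it back without pinching.
- heel (a point): Centre of the heel rod (10 mm diameter, 64 mm long along the mould's y): the line the mould tips about; 22 mm towards +x from the mould's middle and 5 mm above its underside.
- stand: Fixed wooden stand, board 250 (x) x 110 (y) x 8 mm thick on the bench. Origin: centre of its underside; x is the direction in which the mould is tipped (from groove to rest).
- groove (a point): Middle of the heel groove, 13 mm above the bench, at x = -75 mm of the stand: two steel strips 4 mm high and 14 mm apart in which the heel rod lies and turns without leaving it.
- rest_top (a point): Top middle of the cork-capped rest, a crosswise block 18 mm thick (x), 90 mm wide (y), at x = +12 mm of the stand, top 35 mm above the bench. The mould's +x face comes to lie on it, the mould then tilted about 1.31 rad from upright, the bail bar about 150 mm past the groove and about 76 mm above the bench.
- wax_tube: Bystander: green wax tube, 30 mm across, 35 mm high, standing on the far side of the stand. Origin at the centre of its underside.
- pumice_block: Bystander: grey pumice block 42 x 60 x 27 mm on the far side of the stand. Origin at the centre of its underside.
- bench_block: Bystander: steel bench block 62 x 62 x 18 mm on the robot's side of the stand. Origin at the centre of its underside.
- ring_clamp: Bystander: wooden ring clamp 26 x 144 x 24 mm on the robot's side of the stand. Origin at the centre of its underside.
Things that resemble listed ones, but are neither listed nor needed, are in the scene too. There is more than one size of the mould; the job needs the middle-sized.

How it is judged:
By the outcome, as a careful person would: the job done as asked, in the order asked, and still so for the second after the job is handed in, with the robot touching nothing.
It also fails if it takes over 48 s, if anything falls off the work surface, if the arm or the gripper's body presses on something with over 40 N, if the wrist force passes 120 N, or if a joint passes its speed limit or range.

## Working session

There is one attempt and no reset: what is moved stays moved. The work goes in short steps, Python scripts to look and compute and a tool call to move; the robot and the scene stay as the last step left them, time stands still between calls to the robot, and variables do not carry over. Pictures are saved under pics/ and viewed, at most 10 in all, crops included, and the job is handed in when it is done.

Besides the shell and the picture viewer there is one more tool, called after "Request:" as name([rows], argument=value, ...), one row to a line, values as JSON. servo_tool: Moves the arm, as the interface text tells. Its arguments: {"type":"object","properties":{"motion":{"type":"array"},"newtons":{"type":"number"}},"required":["motion"]}

```bash
mkdir -p pics; cat > h.py <<'E'
import numpy as np, cv2
from cell import manip
def cam(n):
    c=manip.camera(n); c['f']=240/np.tan(np.radians(c['vfov'])/2); return c
def pts(c):
    # world xyz per pixel from range
    K=np.array([[c['f'],0,c['cx']],[0,c['f'],c['cy']],[0,0,1]])
    v,u=np.mgrid[0:480,0:640]
    p=np.stack([u,v],-1).reshape(-1,1,2).astype(float)
    n=cv2.undistortPoints(p,K,np.array([c['k1'],0,0,0,0.])).reshape(480,640,2)
    z=c['range_z'][...,None]
    P=np.concatenate([n*z,z],-1); T=np.array(c['cam_to_world'])
    W=P@T[:3,:3].T+T[:3,3]; W[c['range_z']==0]=np.nan
    return W
E
python3 - <<'E'
from h import *
for n in ['scene','side']:
    c=cam(n); cv2.imwrite(f'pics/{n}0.png',c['frame'][...,::-1]); np.savez(f'{n}0.npz',W=pts(c),F=c['frame'])
    print(n,c['vfov'],c['k1'],np.round(c['cam_to_world'],2).tolist())
print(manip.read_state())
E
```

```text
scene 46.40440152543375 -0.057307144166773856 [[0.66, -0.39, 0.64, -151.16], [-0.75, -0.33, 0.58, -544.64], [-0.02, -0.86, -0.51, 634.07], [0.0, 0.0, 0.0, 1.0]]
side 42.75461120528952 -0.19661537012090108 [[0.25, 0.7, -0.66, 1183.91], [0.97, -0.18, 0.17, -135.81], [0.0, -0.69, -0.73, 837.93], [0.0, 0.0, 0.0, 1.0]]
{'clock': 0.1, 'joints': array([-6.66364938e-02,  3.00413243e-01,  1.52150732e+00,  2.79701265e-05,
        1.32069386e+00, -6.66270492e-02]), 'qd': array([ 0.00069544, -0.00063674, -0.00199624, -0.00165229,  0.00069915,
       -0.00217127]), 'effort': array([ 1.84928511e-03, -5.32644153e+01, -3.53284299e+01,  7.10431044e-02,
        2.34944851e-02, -7.30603051e-05]), 'eef_pos': array([ 5.49770934e+02, -3.67759648e-04,  2.04949268e+02]), 'eef_rot': array([-3.14057495e+00, -9.50598288e-05,  1.57077990e+00]), 'wrist_force': array([-0.51283519,  0.92941579, -0.18045186]), 'moment': array([-0.05658719,  0.01938945,  0.04628451]), 'finger_force': 0.0, 'finger_gap': 94.03863546830715}
```

View pics/scene0.png

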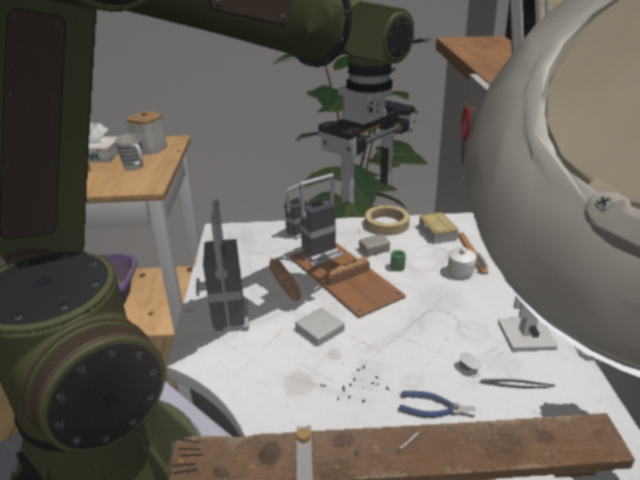

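View pics/side0.png

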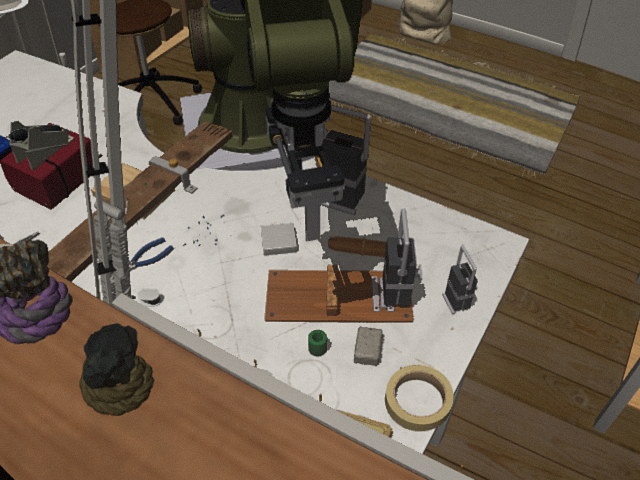

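The scene view has three candidates: a large mould at (222,285), a middle-sized one at (320,228) standing on the wooden stand, and a small one at (293,215). In the side view they are at (348,180), (400,270) and (462,285). I choose the middle-sized one on the stand. Next I'll measure it and check it in a close crop.

```bash
python3 - <<'E'
from h import *
import cv2
out=[]
for n in ['side','scene']:
    d=np.load(f'{n}0.npz'); W=d['W']; F=d['F'].astype(int)
    hsv=cv2.cvtColor(d['F'],cv2.COLOR_RGB2HSV).astype(int)
    brown=(hsv[...,0]<18)&(hsv[...,1]>90)
    x,y,z=W[...,0],W[...,1],W[...,2]
    box=(x>300)&(x<850)&(y>-250)&(y<450)
    m=brown&box&(abs(z-8)<5)
    k,lab,st,_=cv2.connectedComponentsWithStats(m.astype(np.uint8))
    i=1+np.argmax(st[1:,4]); P=W[lab==i]
    r=cv2.minAreaRect(P[:,:2].astype(np.float32)); print(n,'stand',r, P[:,2].mean())
    m=brown&box&(abs(z-35)<4); print(' rest',m.sum(),np.nanmedian(W[m],0), cv2.minAreaRect(W[m][:,:2].astype(np.float32)))
    # bail: z>150
    for lo,hi in [(135,150),(150,168),(168,195)]:
        m=(x>400)&(x<800)&(y>20)&(y<400)&(z>lo)&(z<hi); 
        k,lab,st,ce=cv2.connectedComponentsWithStats(m.astype(np.uint8),connectivity=8)
        for i in range(1,k):
            if st[i,4]>8:
                Q=W[lab==i]; print('  ',lo,hi,st[i,4],ce[i].round(),np.median(Q,0).round(1),Q.min(0).round(),Q.max(0).round())
    # block top
    m=(x>400)&(x<800)&(y>20)&(y<400)&(abs(z-125)<6); k,lab,st,ce=cv2.connectedComponentsWithStats(m.astype(np.uint8))
    for i in range(1,k):
        if st[i,4]>15: Q=W[lab==i]; print('  top',ce[i].round(),np.median(Q,0).round(1),cv2.minAreaRect(Q[:,:2].astype(np.float32)))
F=np.load('side0.npz')['F'][190:350,300:500]; G=np.load('scene0.npz')['F'][160:320,260:420]
cv2.imwrite('pics/crop.png',np.hstack([cv2.resize(a,None,fx=2.5,fy=2.5,interpolation=cv2.INTER_CUBIC)[:400,:400] if 0 else cv2.resize(a,(390,390 if a is G else 312)) if 0 else cv2.resize(a,(400,400)) for a in (F,G)])[...,::-1])
E
```

```text
side stand ((553.052490234375, 56.09009552001953), (248.4266357421875, 112.6990737915039), 74.88809204101562) 9.299122552504992
 rest 436 [554.52826515  43.63686992  36.05558959] ((666.2027587890625, 41.921443939208984), (35.28180694580078, 321.6458435058594), 88.89299774169922)
   135 150 27 [401. 227.] [547.5 158.2 142.4] [542. 156. 135.] [550. 160. 149.]
   135 150 36 [404. 260.] [615.1 139.2 143.4] [610. 137. 135.] [617. 144. 150.]
   150 168 19 [401. 220.] [546.3 156.6 157.2] [542. 155. 150.] [548. 159. 166.]
   150 168 41 [405. 252.] [615.1 139.9 159.4] [608. 137. 151.] [618. 144. 168.]
   168 195 223 [405. 228.] [586.5 148.1 180.5] [541. 137. 169.] [617. 162. 184.]
  top [400. 252.] [581.6 146.4 122.4] ((579.7149047851562, 149.82142639160156), (44.45094299316406, 77.25167083740234), 74.64360046386719)
  top [468. 257.] [618.1 249.9 121. ] ((615.9606323242188, 250.2804718017578), (53.28019332885742, 7.010889530181885), 1.7954127788543701)
scene stand ((533.4140014648438, -7.9156036376953125), (118.28102111816406, 108.34983825683594), 74.12361907958984) 7.628933998345283
 rest 235 [545.92467823  43.33891065  34.20618145] ((546.08447265625, 45.161102294921875), (21.336698532104492, 91.87244415283203), 75.74845886230469)
   135 150 29 [331. 191.] [610.9 138.5 142.8] [608. 136. 135.] [617. 143. 150.]
   135 150 26 [302. 200.] [543.5 156.7 142.5] [540. 154. 135.] [548. 162. 149.]
   150 168 33 [332. 183.] [611.4 138.6 160. ] [608. 136. 151.] [618. 142. 168.]
   150 168 35 [301. 192.] [543.9 157.  158.7] [540. 154. 151.] [549. 163. 167.]
   168 195 154 [315. 180.] [575.7 148.7 176.7] [540. 136. 168.] [614. 162. 181.]
  top [292. 187.] [606.8 249.8 119.8] ((606.63671875, 250.38577270507812), (34.318424224853516, 5.376220226287842), 2.9005160331726074)
  top [317. 205.] [578.7 147.3 120.6] ((578.980712890625, 149.2007293701172), (45.20832061767578, 78.07249450683594), 76.9765625)
```

View pics/crop.png

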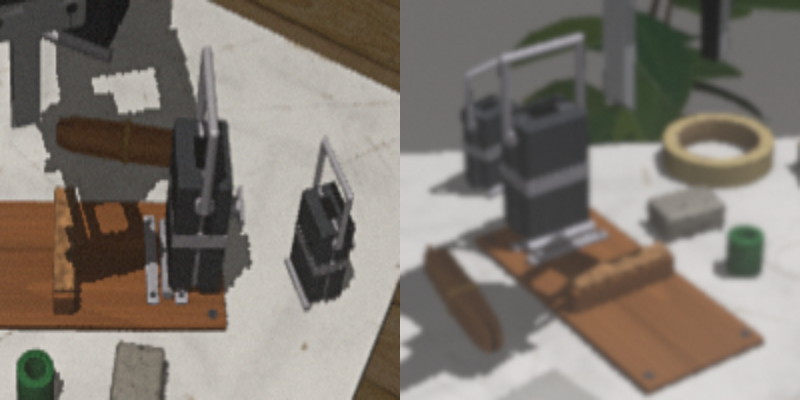

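The crop confirms it. The middle-sized mould stands in the steel strips of the stand (left crop block at about (200,200), bail up to (208,60)). The small one is off the stand at (325,240), and the rest is at (62,250). Before moving I'll check what tall things are near the route and prepare the arc numbers.

```bash
cat > arc.py <<'E'
import numpy as np
u=np.array([-.25,-.968]); g=np.array([572.6,128.5])
def tcp(t,d=16): 
    a=t-.134; return np.r_[g+u*164.5*np.sin(a),13+164.5*np.cos(a)-d]
if __name__=='__main__':
    for t in np.r_[0:1.36:.05]: print(round(t,2),tcp(t).round(1),((tcp(t)-tcp(0))/500).round(4))
E
python3 - <<'E'
from h import *
for n in ['side','scene']:
    W=np.load(n+'0.npz')['W']; x,y,z=np.moveaxis(W,-1,0)
    m=(x>250)&(x<850)&(y>-250)&(y<400)&(z>140)
    k,lab,st,ce=cv2.connectedComponentsWithStats(m.astype(np.uint8))
    for i in range(1,k):
        if st[i,4]>25: Q=W[lab==i]; print(n,ce[i].round(),Q.min(0).round(),Q.max(0).round())
E
python3 arc.py
```

```text
side [103.  96.] [ 576. -250.  258.] [ 628. -193.  608.]
side [304.  93.] [269. -62. 140.] [639. 168. 528.]
side [404. 233.] [541. 137. 140.] [618. 162. 184.]
side [168. 351.] [ 713. -250.  243.] [ 850. -114.  388.]
scene [339.  65.] [250. -63. 204.] [642.  41. 557.]
scene [516.  22.] [ 575. -228.  468.] [ 600. -204.  535.]
scene [537.  11.] [ 600. -239.  507.] [ 614. -230.  534.]
scene [547.   6.] [ 605. -249.  517.] [ 614. -240.  535.]
scene [316. 184.] [540. 136. 140.] [618. 163. 181.]
scene [219. 244.] [272.  81. 140.] [360. 173. 222.]
0.0 [578.1 149.8 160. ] [0. 0. 0.]
0.05 [576.1 141.9 160.9] [-0.0041 -0.0158  0.0018]
0.1 [574.  133.9 161.4] [-0.0082 -0.0317  0.0028]
0.15 [571.9 126.  161.5] [-0.0123 -0.0476  0.0029]
0.2 [569.9 118.  161.1] [-0.0164 -0.0636  0.0022]
0.25 [567.8 110.1 160.4] [-0.0205 -0.0794  0.0007]
0.3 [565.8 102.2 159.2] [-0.0246 -0.0952 -0.0016]
0.35 [563.8  94.4 157.7] [-0.0286 -0.1108 -0.0047]
0.4 [561.8  86.6 155.7] [-0.0326 -0.1263 -0.0086]
0.45 [559.8  79.  153.4] [-0.0365 -0.1415 -0.0133]
0.5 [557.9  71.5 150.6] [-0.0404 -0.1565 -0.0188]
0.55 [556.   64.2 147.5] [-0.0442 -0.1712 -0.0251]
0.6 [554.1  57.  144. ] [-0.0479 -0.1856 -0.0321]
0.65 [552.3  49.9 140.1] [-0.0516 -0.1997 -0.0399]
0.7 [550.5  43.1 135.8] [-0.0551 -0.2133 -0.0484]
0.75 [548.8  36.5 131.3] [-0.0585 -0.2266 -0.0575]
0.8 [547.2  30.1 126.3] [-0.0618 -0.2393 -0.0674]
0.85 [545.6  24.  121.1] [-0.065  -0.2516 -0.0778]
0.9 [544.1  18.1 115.6] [-0.068  -0.2633 -0.0889]
0.95 [542.6  12.5 109.7] [-0.0709 -0.2745 -0.1006]
1.0 [541.3   7.2 103.6] [-0.0736 -0.2851 -0.1129]
1.05 [540.    2.2  97.2] [-0.0762 -0.2952 -0.1257]
1.1 [538.8  -2.5  90.5] [-0.0786 -0.3045 -0.139 ]
1.15 [537.6  -6.9  83.7] [-0.0809 -0.3133 -0.1527]
1.2 [536.6 -10.9  76.6] [-0.083  -0.3213 -0.1669]
1.25 [535.7 -14.5  69.3] [-0.0849 -0.3286 -0.1815]
1.3 [534.8 -17.9  61.8] [-0.0866 -0.3353 -0.1965]
1.35 [534.  -20.8  54.1] [-0.0881 -0.3412 -0.2118]
```

Request:
servo_tool([
  [[0,0,0.04,0,0,0.07,0.4],[0,0,0.08,0,0,0.14,0.7],[0,0,0.08,0,0,0.21,0.7],[0,0,0.08,0,0,0.28,0.7],[0,0,0.08,0,0,0.35,0.7],[0,0,0.08,0,0,0.42,0.7],[0,0,0.08,0,0,0.42,0.7],[0,0,0.08,0,0,0.42,0.7],[0,0,0.08,0,0,0.42,0.7],[0,0,0.08,0,0,0.42,0.7]],
])

```text
clock: 1.1
eef_pos: [549.9, -0.0, 245.2]
eef_rot: [-3.141, -0.001, 2.892]
wrist_force: [1.7, -0.4, -0.4]
finger_gap: 28.5
finger_force: 0.0
```

Request:
servo_tool([
  [[0.014,0.075,0,0,0,0,0.7],[0.028,0.15,0,0,0,0,0.7],[0.043,0.225,0,0,0,0,0.7],[0.057,0.3,0,0,0,0,0.7],[0.057,0.3,0,0,0,0,0.7],[0.057,0.3,0,0,0,0,0.7],[0.057,0.3,0,0,0,0,0.7]],
])

```text
clock: 1.8
eef_pos: [578.4, 149.2, 245.3]
eef_rot: [-3.141, -0.0, 2.888]
wrist_force: [-0.8, -0.4, 0.2]
finger_gap: 28.4
finger_force: 0.0
```

```bash
python3 - <<'E'
from h import *
print(manip.read_state()['eef_pos'])
c=cam('wrist'); W=pts(c); cv2.imwrite('pics/w1.png',c['frame'][...,::-1])
x,y,z=np.moveaxis(W,-1,0)
m=(abs(x-579)<60)&(abs(y-150)<40)&(z>168)&(z<188); Q=W[m]; print(m.sum(),Q.mean(0) if m.any() else 0, cv2.minAreaRect(Q[:,:2].astype(np.float32)) if m.any() else 0)
E
```

```text
[578.41056894 149.16127635 245.33273468]
1164 [577.37507047 149.61856189 180.09441567] ((579.3660888671875, 149.09857177734375), (7.964808940887451, 77.20989227294922), 74.56488037109375)
```

View pics/w1.png

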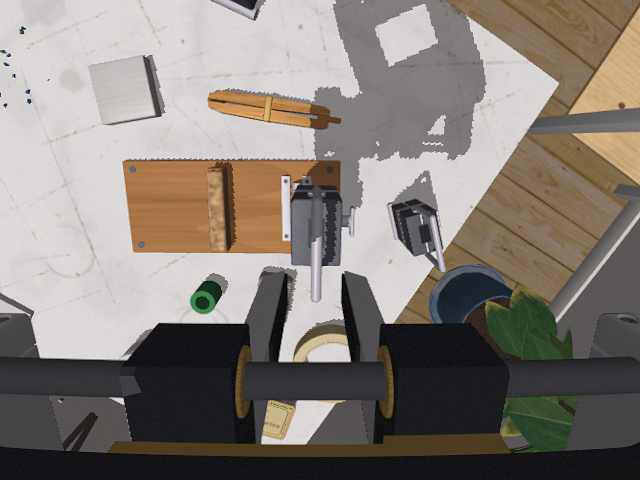

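The wrist view shows the bail bar from (312,190) to (316,300), centred between the fingertips at (275,280) and (350,280). Next I'll descend straddling the bar, then narrow the gap without touching it.

Request:
servo_tool([
  [[0,0,-0.05,0,0,0,0.7],[0,0,-0.1,0,0,0,0.7],[0,0,-0.14,0,0,0,0.7],[0,0,-0.17,0,0,0,0.7],[0,0,-0.17,0,0,0,0.7],[0,0,-0.17,0,0,0,0.7],[0,0,-0.17,0,0,0,0.82],[0,0,-0.17,0,0,0,0.82],[0,0,-0.17,0,0,0,0.82],[0,0,-0.17,0,0,0,0.82]],
], newtons=20)

```text
clock: 2.85
eef_pos: [578.6, 150.0, 160.8]
eef_rot: [3.141, 0.0, 2.89]
wrist_force: [0.1, 0.2, -0.5]
finger_gap: 16.8
finger_force: 0.0
```

Request:
servo_tool([
  [[-0.002,-0.008,0.001,0,0,0,0.82],[-0.0041,-0.0158,0.0018,0,0,0,0.82],[-0.0062,-0.0238,0.0024,0,0,0,0.82],[-0.0082,-0.0317,0.0028,0,0,0,0.82],[-0.0102,-0.0397,0.003,0,0,0,0.82],[-0.0123,-0.0476,0.0029,0,0,0,0.82],[-0.0143,-0.0556,0.0026,0,0,0,0.82],[-0.0164,-0.0636,0.0022,0,0,0,0.82],[-0.0185,-0.0715,0.0015,0,0,0,0.82],[-0.0205,-0.0794,0.0007,0,0,0,0.82]],
])

```text
clock: 3.85
eef_pos: [568.1, 109.9, 160.8]
eef_rot: [-3.142, -0.0, 2.89]
wrist_force: [0.7, 0.3, 0.2]
finger_gap: 16.9
finger_force: 0.1
```

```bash
python3 - <<'E'
from h import *
c=cam('side'); cv2.imwrite('pics/s2.png',cv2.resize(c['frame'][130:370,250:500,::-1],None,fx=2,fy=2)); print(manip.read_state()['wrist_force'])
E
```

```text
[-0.13760761 -0.06748445  0.37407803]
```

View pics/s2.png

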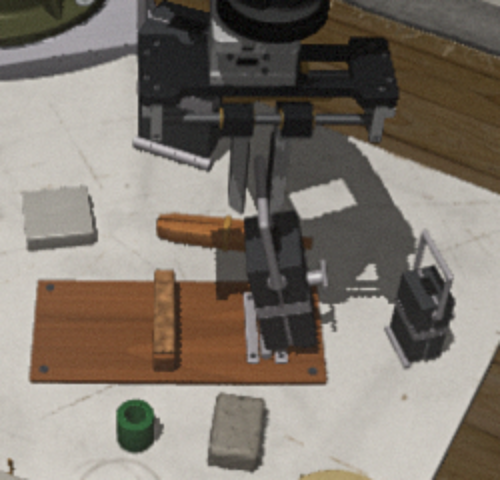

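The mould is tilting with the bar (265,205) between the fingertips and the heel in the strips. Next I'll go through the balance point slowly.

Request:
servo_tool([
  [[-0.002,-0.0079,-0.001,0,0,0,0.82],[-0.0041,-0.0158,-0.0023,0,0,0,0.82],[-0.0061,-0.0236,-0.0037,0,0,0,0.82],[-0.0081,-0.0314,-0.0054,0,0,0,0.82],[-0.0101,-0.0392,-0.0073,0,0,0,0.82],[-0.0121,-0.0469,-0.0093,0,0,0,0.82],[-0.014,-0.0545,-0.0116,0,0,0,0.82],[-0.016,-0.0621,-0.014,0,0,0,0.82],[-0.018,-0.0696,-0.0167,0,0,0,0.82],[-0.0199,-0.0771,-0.0195,0,0,0,0.82]],
])

```text
clock: 4.9
eef_pos: [558.2, 71.4, 150.9]
eef_rot: [-3.142, -0.0, 2.89]
wrist_force: [0.6, -0.0, -0.0]
finger_gap: 17.0
finger_force: 0.0
```

```bash
python3 - <<'E'
from h import *
c=cam('side'); W=pts(c); cv2.imwrite('pics/s3.png',cv2.resize(c['frame'][130:370,250:500,::-1],None,fx=2,fy=2)); s=manip.read_state(); print(s['wrist_force'],s['eef_pos'],s['finger_gap'])
E
```

```text
[-0.05883829 -0.37572346 -0.71226351] [558.05019644  70.99723771 150.69197871] 16.98139308849957
```

View pics/s3.png

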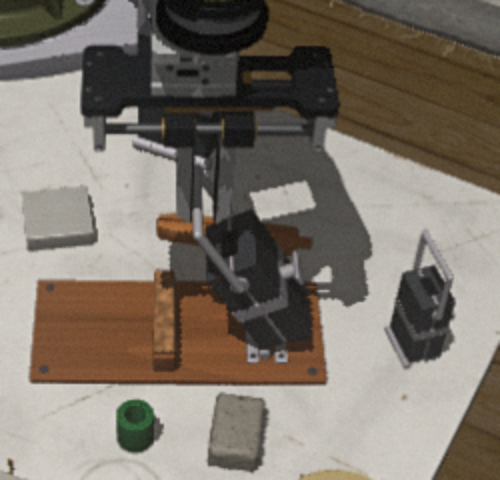

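The bar (198,215) now rests on the leading finger and the heel is still in the strips. I'll recompute the remaining arc for contact on that finger, which leads the tool centre by 4.4 mm.

```bash
python3 - <<'E'
from arc import *
b=tcp(.5)
for k0 in (.53,.83,1.13):
    print('base')
    for i in range(1,11):
        t=k0+.03*i; f=lambda t:tcp(t)-np.r_[u*4.4,0]
        base=b if k0==.53 else f(k0); print(round(t,2),((f(t)-base)/500).round(4).tolist())
E
```

```text
base
0.56 [-0.0024, -0.0091, -0.0076]
0.59 [-0.0046, -0.0177, -0.0118]
0.62 [-0.0068, -0.0263, -0.0163]
0.65 [-0.0089, -0.0346, -0.021]
0.68 [-0.0111, -0.0429, -0.026]
0.71 [-0.0132, -0.051, -0.0313]
0.74 [-0.0152, -0.0589, -0.0368]
0.77 [-0.0172, -0.0667, -0.0425]
0.8 [-0.0192, -0.0743, -0.0485]
0.83 [-0.0211, -0.0817, -0.0547]
base
0.86 [-0.0019, -0.0072, -0.0064]
0.89 [-0.0037, -0.0143, -0.0131]
0.92 [-0.0055, -0.0211, -0.02]
0.95 [-0.0072, -0.0278, -0.0271]
0.98 [-0.0088, -0.0342, -0.0344]
1.01 [-0.0104, -0.0405, -0.0418]
1.04 [-0.012, -0.0465, -0.0495]
1.07 [-0.0135, -0.0522, -0.0574]
1.1 [-0.0149, -0.0578, -0.0654]
1.13 [-0.0163, -0.0631, -0.0736]
base
1.16 [-0.0013, -0.0051, -0.0084]
1.19 [-0.0026, -0.0099, -0.0169]
1.22 [-0.0037, -0.0145, -0.0255]
1.25 [-0.0049, -0.0188, -0.0343]
1.28 [-0.0059, -0.0229, -0.0433]
1.31 [-0.0069, -0.0267, -0.0523]
1.34 [-0.0078, -0.0302, -0.0615]
1.37 [-0.0087, -0.0335, -0.0708]
1.4 [-0.0094, -0.0365, -0.0801]
1.43 [-0.0101, -0.0392, -0.0896]
```

Request:
servo_tool([
  [[-0.0024,-0.0091,-0.0076,0,0,0,0.82],[-0.0046,-0.0177,-0.0118,0,0,0,0.82],[-0.0068,-0.0263,-0.0163,0,0,0,0.82],[-0.0089,-0.0346,-0.021,0,0,0,0.82],[-0.0111,-0.0429,-0.026,0,0,0,0.82],[-0.0132,-0.051,-0.0313,0,0,0,0.82],[-0.0152,-0.0589,-0.0368,0,0,0,0.82],[-0.0172,-0.0667,-0.0425,0,0,0,0.82],[-0.0192,-0.0743,-0.0485,0,0,0,0.82],[-0.0211,-0.0817,-0.0547,0,0,0,0.82]],
])

```text
clock: 5.95
eef_pos: [547.6, 30.6, 123.4]
eef_rot: [-3.142, -0.0, 2.89]
wrist_force: [0.2, 0.1, -0.2]
finger_gap: 16.7
finger_force: 0.2
```

```bash
python3 - <<'E'
from h import *
c=cam('side'); cv2.imwrite('pics/s4.png',cv2.resize(c['frame'][150:350,250:450,::-1],None,fx=3,fy=3)); s=manip.read_state(); print(s['wrist_force'],s['eef_pos'],s['finger_gap'])
E
```

```text
[-0.38635126 -1.71843517 -0.39502172] [547.35996877  30.14481217 122.92918207] 16.830567257960624
```

View pics/s4.png

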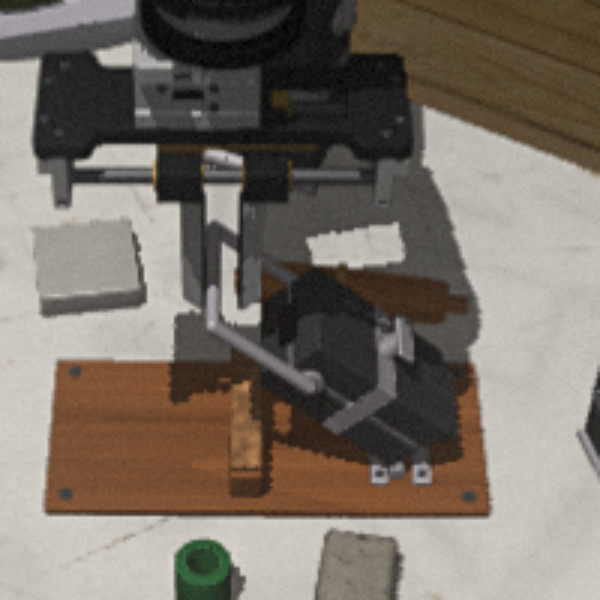

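The bar, from (212,230) to (215,325), lies against the leading finger, with the rear finger inside the loop and clear of the block. Continue.

Request:
servo_tool([
  [[-0.0019,-0.0072,-0.0064,0,0,0,0.82],[-0.0037,-0.0143,-0.0131,0,0,0,0.82],[-0.0055,-0.0211,-0.02,0,0,0,0.82],[-0.0072,-0.0278,-0.0271,0,0,0,0.82],[-0.0088,-0.0342,-0.0344,0,0,0,0.82],[-0.0104,-0.0405,-0.0418,0,0,0,0.82],[-0.012,-0.0465,-0.0495,0,0,0,0.82],[-0.0135,-0.0522,-0.0574,0,0,0,0.82],[-0.0149,-0.0578,-0.0654,0,0,0,0.82],[-0.0163,-0.0631,-0.0736,0,0,0,0.82]],
])

```text
clock: 7.0
eef_pos: [539.5, -0.9, 86.6]
eef_rot: [-3.142, 0.0, 2.89]
wrist_force: [-0.1, -1.9, -0.1]
finger_gap: 16.6
finger_force: 0.8
```

```bash
python3 - <<'E'
from h import *
c=cam('side'); W=pts(c); cv2.imwrite('pics/s5.png',cv2.resize(c['frame'][150:350,250:450,::-1],None,fx=3,fy=3)); s=manip.read_state(); print(s['wrist_force'],s['eef_pos'],s['finger_gap'])
E
```

```text
[-0.60832775 -1.77326609 -0.28196467] [539.17650347  -1.18121894  85.90841655] 16.878526966980505
```

View pics/s5.png

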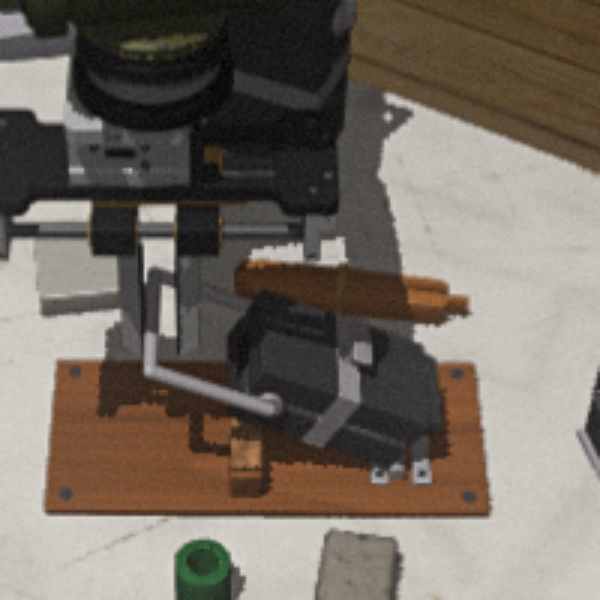

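The bar (150,330) is still held by the leading finger, and the mould is about 0.15 rad above the rest. I'll do the final descent at half speed.

Request:
servo_tool([
  [[-0.0006,-0.0026,-0.0042,0,0,0,0.82],[-0.0013,-0.0051,-0.0084,0,0,0,0.82],[-0.002,-0.0075,-0.0126,0,0,0,0.82],[-0.0026,-0.0099,-0.0169,0,0,0,0.82],[-0.0032,-0.0122,-0.0212,0,0,0,0.82],[-0.0037,-0.0145,-0.0255,0,0,0,0.82],[-0.0043,-0.0167,-0.0299,0,0,0,0.82],[-0.0049,-0.0188,-0.0343,0,0,0,0.82],[-0.0054,-0.0209,-0.0388,0,0,0,0.82],[-0.0059,-0.0229,-0.0433,0,0,0,0.82]],
])

```text
clock: 8.05
eef_pos: [536.6, -12.2, 65.1]
eef_rot: [-3.142, -0.0, 2.89]
wrist_force: [-0.5, -2.3, 0.2]
finger_gap: 17.3
finger_force: 1.4
```

Request:
servo_tool([
  [[-0.0003,-0.001,-0.0022,0,0,0,0.82],[-0.0005,-0.002,-0.0045,0,0,0,0.82],[-0.0008,-0.0029,-0.0067,0,0,0,0.82],[-0.001,-0.0038,-0.009,0,0,0,0.82],[-0.0012,-0.0047,-0.009,0,0,0,0.82],[-0.0014,-0.0056,-0.009,0,0,0,0.82],[-0.0016,-0.0064,-0.009,0,0,0,0.82],[-0.0019,-0.0073,-0.009,0,0,0,0.82],[-0.0021,-0.0082,-0.009,0,0,0,0.82],[-0.0023,-0.009,-0.009,0,0,0,0.82]],
])

```text
clock: 9.05
eef_pos: [535.5, -16.6, 60.8]
eef_rot: [3.142, 0.0, 2.89]
wrist_force: [-0.3, 0.6, -0.4]
finger_gap: 16.9
finger_force: 0.0
```

```bash
python3 - <<'E'
from h import *
c=cam('side'); W=pts(c); cv2.imwrite('pics/s6.png',cv2.resize(c['frame'][150:350,250:450,::-1],None,fx=3,fy=3)); s=manip.read_state(); print(s['wrist_force'],s['eef_pos'],s['finger_gap'])
E
```

```text
[ 0.04843067 -0.17289623  0.52945392] [535.47084196 -16.66451558  60.75270083] 16.78168703525947
```

View pics/s6.png

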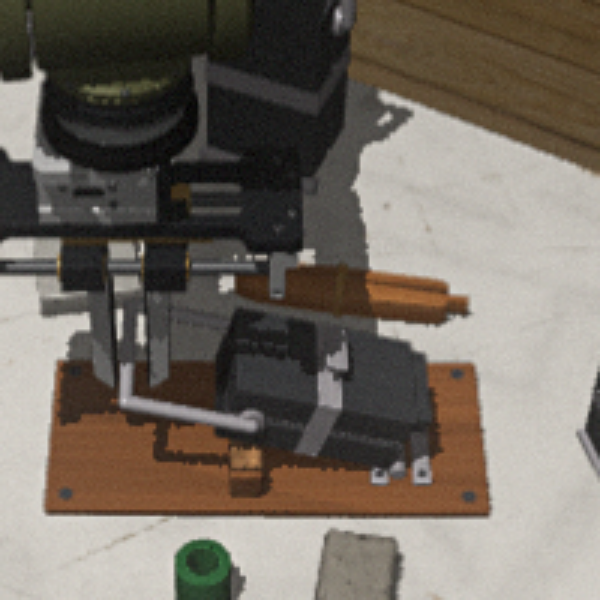

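The mould lies on the rest at (245,455) with its heel between the strips at (400,470), and the force is zero. The bar stands free between the fingers, so I'll lift straight up.

Request:
servo_tool([
  [[0,0,0.01,0,0,0,0.82],[0,0,0.03,0,0,0,0.82],[0,0,0.06,0,0,0,0.82],[0,0,0.12,0,0,0,0.82],[0,0,0.2,0,0,0,0.82],[0,0,0.28,0,0,0,0.82],[0,0,0.3,0,0,0,0.82],[0,0,0.3,0,0,0,0.82],[0,0,0.3,0,0,0,0.82],[0,0,0.3,0,0,0,0.82]],
])

```text
clock: 10.1
eef_pos: [534.9, -16.6, 209.2]
eef_rot: [-3.141, -0.002, 2.89]
wrist_force: [0.5, -0.3, 0.6]
finger_gap: 17.1
finger_force: 0.0
```

```bash
python3 - <<'E'
from h import *
c=cam('side'); W=pts(c); cv2.imwrite('pics/s7.png',cv2.resize(c['frame'][150:390,200:500,::-1],None,fx=2,fy=2)); s=manip.read_state(); print(s['wrist_force'],s['eef_pos'])
E
```

```text
[-0.32629381 -0.22181087  0.41585477] [534.99590271 -16.56722435 209.31848719]
```

View pics/s7.png

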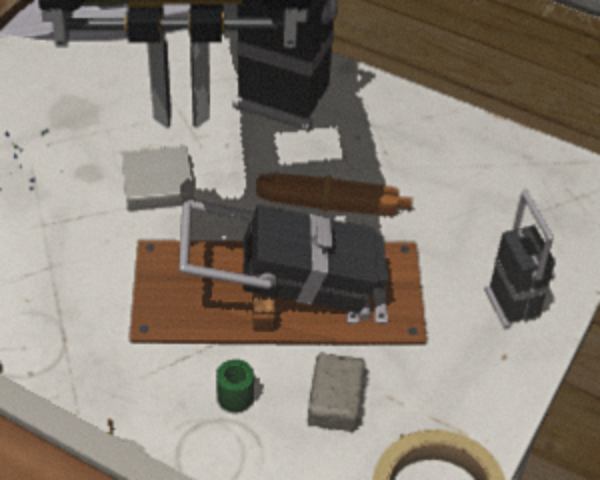

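The mould lies back-side up on the rest (265,310) with its heel in the groove (367,315). The bystanders have not moved and the robot is clear.

```bash
python3 -c "
from cell import manip; print(manip.sign_off())"
```

```text
the job is handed in; nothing more can be done
None
```

I tipped the middle-sized mould over its heel, guided it all the way down onto the cork-topped rest with the heel still in the groove, and handed the job in at about 10 s on the robot's clock.

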